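# Stow the peeler under the caddy's flap

### The job

The peeler lying on the worktop belongs in the lower tier of the wooden utensil caddy, under the tray flap. Lift the flap by its pull right up to its stop, where it stays, lay the peeler flat and lengthwise in the empty lane on the cork liner with its blade pointing to the hinge side and let it go, then lower the flap gently until it is fully closed. Leave the teaspoon, the jars and everything else where they are.

Things in the scene. Friction and masses are not known exactly. Their poses are not given: they have to be found in the camera images.
- caddy: Dark wooden utensil caddy, fixed at the right, 291 (x) x 206 (y) mm. Origin: centre of underside; +x to its back, toward the right-hand wall (yaw -1.72 to -1.42). x -137 to 78 mm: lower tier under the flap, two lanes along x, 215 long, 92 wide, middles at x -30, y +49 and -49; floor 8 mm up, outer walls 46, divider 26. x 88 to 137: rack with jars. One lane has a teaspoon, the other only the liner.
- flap (a joint): Tray flap over both lanes, rad: 0 closed and level, 0.8 up at its stop; may start ajar to 0.12. Its front lifts. Friction hinge: it stays where let go; about 3 N at the pull moves it up, under 1 N down. 6 mm thick, 224 mm from hinge to front. Raised, it slants over the lanes at 46 degrees: a gripper pointing straight down does not fit below it, one leaning to the caddy's front by 30 degrees does.
- flap_hinge (a point): Middle of the flap's hinge axis, which runs along the caddy's y: at x 78.5, y 0, z 49 mm in the caddy's frame. Its axes turn with the flap.
- flap_knob (a point): Middle of the dark steel T-bar pull near the flap's front edge: a bar 18 mm thick, 30 mm long along the caddy's y, on a 9 mm post. Pinch it across its two flat ends; it turns between the fingers as the flap swings. With the flap closed it lies 209 mm in front of the hinge axis and 36 mm above it (33 mm above the flap's top, 27 mm above the front rail).
- liner: Flat light cork liner, 203 x 82 x 2.5 mm, fixed on the floor of the empty lane. Origin: centre of its underside, 8 mm above the worktop; its top is 10.5 mm above the worktop. Axes as the caddy's.
- peeler: Vegetable peeler, 170 mm long, about 80 g, lying flat. Origin: on its underside, midway along its length; +x points to the blade end. Dark handle from x -85 to +20 mm, 24 mm wide, 17 mm high; blade end from +20 to +85 mm, 14 mm wide, 6 mm high. It lies on the worktop to the left of the caddy, blade toward it (yaw -1.92 to -1.22).
- peeler_blade (a point): Point near the tip of the peeler's blade, at x = 80 mm in the peeler's frame.
- teaspoon: Steel teaspoon, 132 x 26 x 9 mm, in the occupied lane. Origin: centre of its underside. Not to be disturbed.
- jar_a: a glass spice jar with a screw cap, at the rack's end toward the caddy's -y, about 45 mm across and 106 mm tall, standing loose in the jar rack at the caddy's back. Origin: centre of its underside. Not to be disturbed.
- jar_b: a glass spice jar with a screw cap, in the middle, about 45 mm across and 106 mm tall, standing loose in the jar rack at the caddy's back. Origin: centre of its underside. Not to be disturbed.
- jar_c: a glass spice jar with a screw cap, at the rack's end toward the caddy's +y, about 45 mm across and 106 mm tall, standing loose in the jar rack at the caddy's back. Origin: centre of its underside. Not to be disturbed.
- tin: Flat oblong tin with rounded corners, 63 x 105 x 26 mm, lying on the worktop beside the peeler, about 135 mm nearer the robot or farther away. Origin: centre of its underside. Not to be disturbed.
- pepper_mill: Wooden pepper mill, 58 mm across, 170 mm tall, at the left of the worktop near the sink. Origin: centre of its underside. Not to be disturbed.
- salt: Salt shaker with a grey cap, 44 mm across, 90 mm tall, at the left of the worktop near the sink, in front of the pepper mill. Origin: centre of its underside. Not to be disturbed.

How it is judged:
On the way, in this order (a step that is already met when the one before it is completed fails the run):
1. the flap is raised to its stop (value of joint flap above 0.7 rad), for 0.2 s.
2. the peeler lies released in the empty lane, blade to the hinge, with the flap still up (x of peeler in the frame of liner between -0.03 and 0.03 m and y of peeler in the frame of liner between -0.04 and 0.04 m and z of peeler in the frame of liner below 0.012 m and angle between peeler's own z axis and vertical below 0.2 rad and x of peeler_blade in the frame of liner above 0.045 m and contact force between the fingers and peeler below 0.2 N and value of joint flap above 0.5 rad), for 0.2 s.
At the end, for the whole second after the job is handed in: Flap closed (under 0.04 rad). Peeler at rest, flat (0.2 rad) in the liner's lane: middle within 30 mm lengthwise and 40 mm sideways of the liner's, underside under 12 mm above the liner's, blade tip at least 45 mm from the liner's middle towards the hinge (x of peeler in the frame of liner between -0.03 and 0.03 m and y of peeler in the frame of liner between -0.04 and 0.04 m and z of peeler in the frame of liner below 0.012 m and angle between peeler's own z axis and vertical below 0.2 rad and x of peeler_blade in the frame of liner above 0.045 m and value of joint flap below 0.04 rad and linear speed of peeler below 0.02 m/s); the robot touches nothing.
It fails at once if the flap is let slam (closing faster than 2.5 rad/s) (velocity of joint flap below -2.5 rad/s).
It fails at once if the teaspoon is moved more than 30 mm (distance of teaspoon from where it was at the start of the episode above 0.03 m).
It fails at once if a jar is moved more than 30 mm or tipped (distance of any of jar_a, jar_b, jar_c from where it was at the start of the episode above 0.03 m or angle between any of jar_a, jar_b, jar_c's own z axis and vertical above 0.5 rad).
It fails at once if the tin, the pepper mill or the salt shaker is moved more than 30 mm or tipped (distance of any of tin, pepper_mill, salt from where it was at the start of the episode above 0.03 m or angle between any of tin, pepper_mill, salt's own z axis and vertical above 0.5 rad).
It also fails if it takes over 58 s, if anything falls off the work surface, if the arm or the gripper's body presses on something with over 40 N, if the wrist force passes 120 N, or if a joint passes its speed limit or range.

### The arm

A 7-joint arm with a two-finger parallel gripper is mounted at the origin on a cart in front of the work surface, level with it; the furniture and walls round the work are solid. World frame = base frame: x ahead of the robot, y to its left, z up, the work surface at z = 0. Lengths are in m, angles in rad, forces in N, time in s.
With the tool pointing down it reaches from about 0.35 to 0.9 m from the base axis. Payload 7.2 kg.
Tool frame: the origin (TCP) lies at the very end of the fingers, on their centre line; the grasp point (between the pads) lies 19 mm behind it (env.grip_point_offset is the distance from the TCP to the grasp point, in m); z points along the fingers, y is the line along which they close (so a half turn about z gives the same grasp; the last joint's range is limited). The gripper opens to 85 mm and grips with 20 to 120 N. Pads are 22 mm wide; open, the fingers measure 114 mm over their backs; the gripper's body (76 mm by 85 mm) begins 54 mm behind the grasp point. The pads swing forward as they close: fully open they stand 13 mm farther back than shut.
Start: joints at [-1.389, 0.411, -0.013, 1.596, 0.006, 1.134, -0.082], TCP at [0.155, 0.606, 0.231] pointing down, gripper open.
Joint ranges: [-2.95, 2.95], [-0.29, 1.99], [-1.47, 1.44], [0.14, 2.54], [-1.03, 4.17], [0.13, 1.85], [-2.86, 2.86]. Speed limits (rad/s): [2.39, 2.39, 3.01, 3.01, 3.14, 3.14, 3.14].

### API

Orientations are given as a rotation vector (axis times angle).
In Python, from plant import env gives the robot as it stands.
- The arm moves only by the tool play_rows, never from a script. Its argument "motion" is a list of rows, each an object of numbers: "jaw": the opening, from 0 (shut) to 1 (fully open); "tx", "ty", "tz": the shift along the world's x, y, z in m; "rx", "ry", "rz": the turn, a rotation vector about the world's x, y, z in degrees. A call has 1 to 8 rows; each row shifts and turns the commanded pose from where the row before left it; what a row does not reach is not made up. A row lasts 1/10 s, in which the tool goes at most 50 mm and 8.59 degrees, less where a joint would pass 70% of its speed; a pose out of reach is approached as far as the arm can. A call is refused whole if a number of a shift passes 0.05 or a number of a turn 8.59, either way. A call with a gripper value outside its range is refused whole. The fingers move at their own pace and stop on an object; "squeeze" is the grip in N (left out, the last holds). Time passes only in rows, so rows that do not move let the fingers close. It gives the time, the measured TCP pose, the force, the opening and the grip force at its end, in the units of the state.
- env.get_obs(): the state, without advancing time (a new reading comes with each control period).
- env.grab_frame(name): name is "scene" or "top"; returns (picture, depth): 400x640x3 uint8, red, green, blue; 400x640 float32, m along the optical axis (not along the pixel's ray), 0 where there is no reading.
- env.camera_model(name): a dict with "K" (3x3 intrinsics, pixels), "xyz" and "orientation" of the camera in the world. Camera axes: x right, y up, looking along -z (the intrinsics and any distortion apply to the point x, -y, -z); pixel columns grow to the right and rows downward; lengths in m; the calibration is good to about 2 mm. A picture is of the moment at which its call begins. camera_model takes no time and is no camera call.
- env.close_job(): hands the job in; it is judged then, once.
The state is a dict: "clock": time; "joints": joint angles; "dq": joint speeds; "effort": joint torques, N m; "eef_pos": TCP position; "ee_rot": TCP orientation; "force": force on the tool from outside, world axes, zero at the start; "torque": the same for the moment, N m; "finger_gap": opening from 0.0 (shut) to 1.0 (fully open); "gripper_force": force on a finger pad.
Only numpy, scipy, OpenCV 4.12 (cv2) and the standard library are available. Lean on these libraries where they do the work, as an engineer would, in place of code of your own. Each camera call takes 0.05 s, during which the arm holds its last target. There are 200 camera calls.

## Working session

There is one attempt and no reset: what is moved stays moved. The work goes in short steps, Python scripts to look and compute and a tool call to move; the robot and the scene stay as the last step left them, time stands still between calls to the robot, and variables do not carry over. Pictures are saved under pics/ and viewed, at most 10 in all, crops included, and the job is handed in when it is done.

Besides the shell and the picture viewer there is one more tool, called after ">>>" as a command line: name --argument value ..., lists and objects as JSON in quotes. play_rows: Moves the arm, as the interface text tells. Its arguments: {"type":"object","properties":{"motion":{"type":"array"},"squeeze":{"type":"number"}},"required":["motion"]}

```bash
mkdir -p pics; ls; cat > h.py <<'E'
import numpy as np, cv2
from scipy.spatial.transform import Rotation as R
from plant import env
def cam(n):
    m=env.camera_model(n); o=np.array(m["orientation"],float)
    Rm=o if o.shape==(3,3) else (R.from_rotvec(o).as_matrix() if o.size==3 else R.from_quat(o).as_matrix())
    return np.array(m["K"]),np.array(m["xyz"]),Rm,m
def plane(n,uv,z):
    K,p,Rm,m=cam(n); uv=np.atleast_2d(uv).astype(float)
    d=np.c_[(uv[:,0]-K[0,2])/K[0,0],-(uv[:,1]-K[1,2])/K[1,1],-np.ones(len(uv))]@Rm.T
    return p+d*((z-p[2])/d[:,2:])
def cloud(n,dep):
    K,p,Rm,m=cam(n); v,u=np.mgrid[:400,:640]
    d=np.stack([(u-K[0,2])/K[0,0],-(v-K[1,2])/K[1,1],-np.ones(u.shape)],-1)*dep[...,None]
    return d@Rm.T+p
def save(f,im): cv2.imwrite(f,im[...,::-1])
E
python3 - <<'E'
from h import *
for n in("scene","top"):
    im,d=env.grab_frame(n); save(f"pics/{n}0.png",im); np.savez(f"{n}0.npz",im=im,d=d); print(cam(n)[3])
print(env.get_obs(),env.grip_point_offset)
E
```

```text
pics
{'K': array([[442.79784838,   0.        , 323.12222622],
       [  0.        , 442.79784838, 200.14308513],
       [  0.        ,   0.        ,   1.        ]]), 'xyz': array([0.31210221, 0.6463581 , 1.07280617]), 'orientation': array([ 0.12721979, -0.82312703, -2.66870033])}
{'K': array([[419.68838782,   0.        , 325.98666471],
       [  0.        , 419.68838782, 199.04192504],
       [  0.        ,   0.        ,   1.        ]]), 'xyz': array([0.38108153, 0.02763964, 1.31277196]), 'orientation': array([ 0.0892743 , -0.12219459, -1.57795844])}
{'clock': 0.1, 'joints': array([-1.38917641,  0.41181177, -0.01271832,  1.59694104,  0.0056029 ,
        1.13431446, -0.08217613]), 'dq': array([-1.17146802e-05, -1.38572963e-03, -6.18333561e-04, -1.14094375e-03,
        5.23065303e-05, -7.51919324e-04, -3.19436712e-04]), 'effort': array([ 2.03511539e-03, -6.01830840e+01,  6.84098024e-01, -3.00090623e+01,
        1.40651356e-02,  6.35251825e-03,  1.57330498e-05]), 'eef_pos': array([0.15444314, 0.60516242, 0.23055011]), 'ee_rot': array([-3.91301072e-01, -3.11704883e+00,  2.25697502e-03]), 'force': array([-0.41793722, -1.14895599, -0.57252699]), 'torque': array([-0.02817951,  0.01222425, -0.02350561]), 'gripper_force': 0.0, 'finger_gap': 1.003769182313848} 0.0187
```

View pics/top0.png

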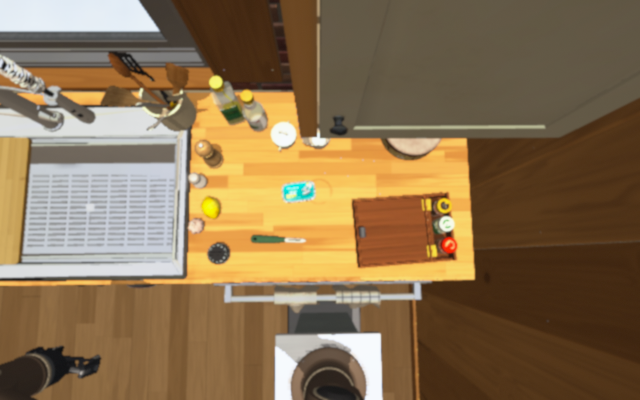

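View pics/scene0.png

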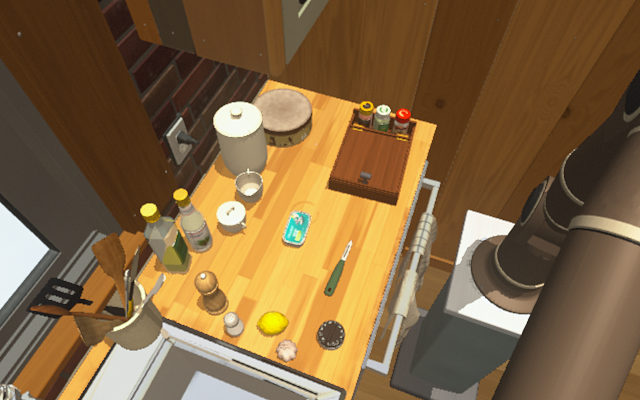

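Top view: the peeler has its handle at px (252–283, 239) and its blade reaches (305, 241). The caddy spans (354–437, 195–265), with the knob at (362, 231), jars at x≈445 and the tin at (299, 191). Next I measure them.

```bash
python3 - <<'E'
from h import *
for n in("top","scene"):
    z=np.load(f"{n}0.npz"); im,d=z["im"],z["d"]; P=cloud(n,d); hsv=cv2.cvtColor(im,cv2.COLOR_RGB2HSV).astype(int)
    H,S,V=hsv[...,0],hsv[...,1],hsv[...,2]
    reg=np.zeros((400,640),bool)
    if n=="top": reg[228:250,245:312]=1
    else: reg[235:300,318:360]=1
    print(n,"table z", np.median(P[reg][:,2]))
    hd=reg&(H>40)&(H<95)&(S>60); bl=reg&(S<70)&(V>110)
    for nm,m,zz in(("handle",hd,.012),("blade",bl,.005)):
        v,u=np.nonzero(m); Q=plane(n,np.c_[u,v],zz)[:,:2]
        c=Q.mean(0); w=np.linalg.svd(Q-c,full_matrices=False)[2][0]; t=(Q-c)@w
        print(nm,len(u),c,w,np.percentile(t,[0,2,98,100]), "z",np.percentile(P[m][:,2],[10,50,90]))
    # caddy: points with z 0.03..0.07
    m=(P[...,2]>.035)&(P[...,2]<.075)&(P[...,1]<0)&(P[...,1]>-.6)&(P[...,0]>.2)&(P[...,0]<.8)&(d>0)
    k,l,st,ce=cv2.connectedComponentsWithStats(m.astype(np.uint8)); i=1+np.argmax(st[1:,4]); mm=l==i
    Q=P[mm][:,:2]; r=cv2.minAreaRect((Q*1000).astype(np.float32)); print("caddy pts",mm.sum(),r)
    m2=(P[...,2]>.075)&(P[...,2]<.11)&(P[...,1]<-.02)&(P[...,1]>-.3)&(P[...,0]>.3)&(P[...,0]<.75)
    k,l,st,ce=cv2.connectedComponentsWithStats(m2.astype(np.uint8))
    for i in range(1,k): 
        if st[i,4]>3: print("knob?",st[i],P[l==i].mean(0))
    m3=(S<90)&(V<130)
    r3=np.zeros_like(reg); 
    if n=="top": r3[222:240,355:372]=1
    else: r3[168:185,355:374]=1
    v,u=np.nonzero(m3&r3); print("dark",len(u),u.mean(),v.mean(),P[m3&r3].mean(0), plane(n,[[u.mean(),v.mean()]],.085))
    # flap plane
    m4=mm&(P[...,2]<.075)
    Qf=P[m4]; 
    print("heights by y:",[(round(float(y),2),round(float(np.median(Qf[abs(Qf[:,1]-y)<.012][:,2])),4)) for y in np.arange(-.4,-.05,.03) if (abs(Qf[:,1]-y)<.012).sum()>5])
E
```

```text
top table z 0.0013568989311426582
handle 158 [0.43490681 0.18488875] [-0.04170417 -0.99913   ] [-0.04390301 -0.04306862  0.04865235  0.05174527] z [0.01115035 0.01436064 0.01756878]
blade 71 [0.43139248 0.1021195 ] [-0.04938542 -0.9987798 ] [-0.03166338 -0.02882846  0.03322838  0.0334239 ] z [0.00439332 0.00848604 0.01192152]
caddy pts 5525 ((456.17706298828125, -231.73699951171875), (206.16741943359375, 292.6955261230469), 3.908552408218384)
knob? [394 139   4   2   5] [ 0.72908187 -0.21277488  0.0780032 ]
knob? [399 139   5  10  13] [ 0.7172692  -0.22853021  0.07716235]
knob? [411 139   4   3   6] [ 0.72728863 -0.26459167  0.07669541]
knob? [419 139   5   4   8] [ 0.72613495 -0.28915371  0.07613823]
knob? [403 140  14  15  59] [ 0.70512563 -0.25080656  0.07656481]
knob? [416 141   2   4   4] [ 0.71941605 -0.27575431  0.0766532 ]
knob? [420 142   5  11  20] [ 0.70414149 -0.29341606  0.07680589]
knob? [394 144   6   4   9] [ 0.70953943 -0.21606931  0.07789079]
knob? [396 148   5   4   8] [ 0.69877986 -0.22090801  0.07629357]
knob? [410 151  11   5  18] [ 0.68588183 -0.26892148  0.077
[... 647 characters left out ...]
 0.02792144  0.0288407 ] z [0.00737401 0.00981617 0.01184241]
caddy pts 4795 ((457.7179870605469, -233.02401733398438), (205.52352905273438, 296.4211730957031), 4.077829837799072)
knob? [293 106   6   3  10] [ 0.74211625 -0.29422516  0.07671693]
knob? [280 107  31  26 235] [ 0.71769845 -0.24540143  0.07660359]
knob? [360 172  12   9  73] [ 0.44869455 -0.10041592  0.09285553]
dark 56 365.2142857142857 175.80357142857142 [ 0.44717922 -0.08801644  0.10844424] [[ 0.45051698 -0.10588596  0.085     ]]
heights by y: [(-0.37, 0.0525), (-0.34, 0.0538), (-0.31, 0.0573), (-0.28, 0.0539), (-0.25, 0.0541), (-0.22, 0.0545), (-0.19, 0.0549), (-0.16, 0.055), (-0.13, 0.0553), (-0.1, 0.0559), (-0.07, 0.0466)]
```

```bash
python3 - <<'E'
from h import *
im=np.load("top0.npz")["im"][180:280,340:470]; im2=np.load("scene0.npz")["im"][95:205,320:450]
a=cv2.resize(im,(520,400),interpolation=cv2.INTER_CUBIC)[:290]; b=cv2.resize(im2,(390,330)); 
c=np.zeros((600,800,3),np.uint8); c[:290,:520]=a; c[292:592,:390]=b[:300]
save("pics/crop.png",c)
E
```

```text
(no output)
```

View pics/crop.png

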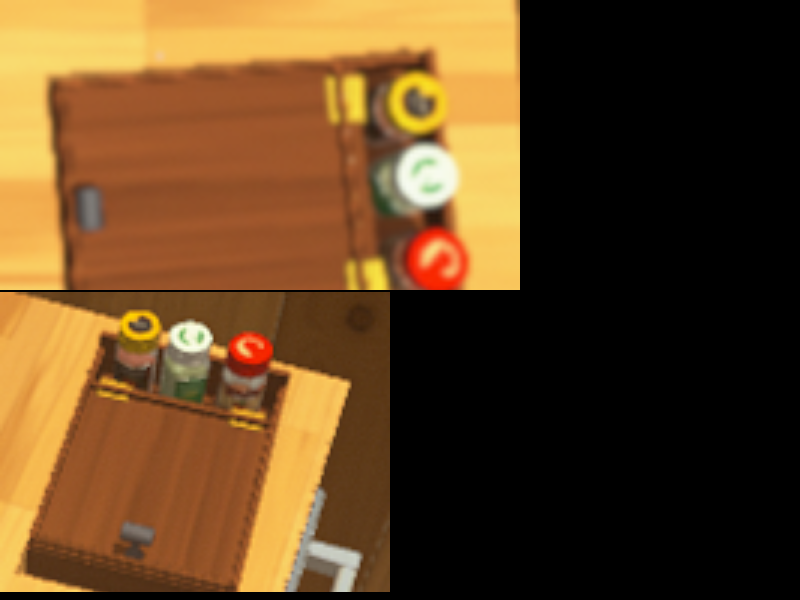

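The crop shows the flap closed, or nearly so, with the T-bar near the middle of the front. The caddy's far edge slants right and up, so yaw ≈ -1.50, centre (0.457, -0.2325), knob (0.448, -0.102, 0.085). I'm moving toward the knob.

>>> play_rows --motion '[{"tx": 0.034, "ty": -0.036, "rz": -8.5, "jaw": 1}, {"tx": 0.034, "ty": -0.036, "rz": -8.5}, {"tx": 0.034, "ty": -0.036, "rz": -8.5}, {"tx": 0.034, "ty": -0.036, "rz": -8.5}, {"tx": 0.034, "ty": -0.036, "rz": -8.5}, {"tx": 0.034, "ty": -0.036, "rz": -8.5}, {"tx": 0.034, "ty": -0.036, "rz": -8.5}, {"tx": 0.034, "ty": -0.036, "rz": -8.5}]'

```text
invalid input at $.motion[0]: expected keys jaw, tx, ty, tz, rx, ry, rz
```

>>> play_rows --motion '[{"tx": 0.003, "ty": -0.049, "rz": -3.7}, {"tx": 0.003, "ty": -0.049}, {"tx": 0.003, "ty": -0.049}, {"tx": 0.003, "ty": -0.049}, {"tx": 0.003, "ty": -0.049}, {"tx": 0.003, "ty": -0.049}, {"tx": 0.003, "ty": -0.049, "tz": -0.01}, {"tx": 0.0, "ty": -0.049, "tz": -0.01}]'

```text
invalid input at $.motion[0]: expected keys jaw, tx, ty, tz, rx, ry, rz
```

All keys are needed in every row.

>>> play_rows --motion '[{"jaw": 1, "tx": 0.034, "ty": -0.036, "tz": 0, "rx": 0, "ry": 0, "rz": -8.5}, {"jaw": 1, "tx": 0.034, "ty": -0.036, "tz": 0, "rx": 0, "ry": 0, "rz": -8.5}, {"jaw": 1, "tx": 0.034, "ty": -0.036, "tz": 0, "rx": 0, "ry": 0, "rz": -8.5}, {"jaw": 1, "tx": 0.034, "ty": -0.036, "tz": 0, "rx": 0, "ry": 0, "rz": -8.5}, {"jaw": 1, "tx": 0.034, "ty": -0.036, "tz": 0, "rx": 0, "ry": 0, "rz": -8.5}, {"jaw": 1, "tx": 0.034, "ty": -0.036, "tz": 0, "rx": 0, "ry": 0, "rz": -8.5}, {"jaw": 1, "tx": 0.034, "ty": -0.036, "tz": 0, "rx": 0, "ry": 0, "rz": -8.5}, {"jaw": 1, "tx": 0.034, "ty": -0.036, "tz": 0, "rx": 0, "ry": 0, "rz": -8.5}]'

```text
clock: 0.9
eef_pos: [0.4274, 0.3158, 0.2313]
ee_rot: [-2.074, -2.359, -0.0]
force: [0.8, 0.8, 0.5]
finger_gap: 0.998
gripper_force: 0.0
```

>>> play_rows --motion '[{"jaw": 1, "tx": 0.003, "ty": -0.049, "tz": 0, "rx": 0, "ry": 0, "rz": -3.7}, {"jaw": 1, "tx": 0.003, "ty": -0.049, "tz": 0, "rx": 0, "ry": 0, "rz": 0}, {"jaw": 1, "tx": 0.003, "ty": -0.049, "tz": 0, "rx": 0, "ry": 0, "rz": 0}, {"jaw": 1, "tx": 0.003, "ty": -0.049, "tz": 0, "rx": 0, "ry": 0, "rz": 0}, {"jaw": 1, "tx": 0.003, "ty": -0.049, "tz": 0, "rx": 0, "ry": 0, "rz": 0}, {"jaw": 1, "tx": 0.003, "ty": -0.049, "tz": 0, "rx": 0, "ry": 0, "rz": 0}, {"jaw": 1, "tx": 0.003, "ty": -0.049, "tz": -0.01, "rx": 0, "ry": 0, "rz": 0}, {"jaw": 1, "tx": 0, "ty": -0.049, "tz": -0.01, "rx": 0, "ry": 0, "rz": 0}]'

```text
clock: 1.7
eef_pos: [0.4475, -0.0761, 0.2114]
ee_rot: [2.142, 2.297, 0.002]
force: [0.8, -0.1, -0.7]
finger_gap: 0.996
gripper_force: 0.0
```

```bash
cat >> h.py <<'E'
def st():
    o=env.get_obs(); M=R.from_rotvec(o["ee_rot"]).as_matrix()
    print("t",round(o["clock"],2),"p",o["eef_pos"].round(4),"yyaw",round(np.degrees(np.arctan2(M[1,1],M[0,1])),2),"y",M[:,1].round(3),"z",M[:,2].round(3),"q",o["joints"].round(2),"F",np.round(o["force"],1),"gap",round(o["finger_gap"],3),round(o["gripper_force"],1))
    return o,M
E
python3 -c "from h import *; st()"
```

```text
t 1.7 p [ 0.4475 -0.0761  0.2114] yyaw 4.01 y [0.998 0.07  0.002] z [ 0.001  0.    -1.   ] q [-0.52  0.14  0.66  2.05 -0.11  0.98  0.26] F [ 0.8 -0.1 -0.7] gap 0.996 0.0
```

>>> play_rows --motion '[{"jaw": 1, "tx": 0, "ty": -0.025, "tz": -0.03, "rx": 0, "ry": 0, "rz": 0}, {"jaw": 1, "tx": 0, "ty": 0, "tz": -0.04, "rx": 0, "ry": 0, "rz": 0}, {"jaw": 1, "tx": 0, "ty": 0, "tz": -0.04, "rx": 0, "ry": 0, "rz": 0}, {"jaw": 1, "tx": 0, "ty": 0, "tz": -0.02, "rx": 0, "ry": 0, "rz": 0}, {"jaw": 1, "tx": 0, "ty": 0, "tz": -0.014, "rx": 0, "ry": 0, "rz": 0}, {"jaw": 0.2, "tx": 0, "ty": 0, "tz": 0, "rx": 0, "ry": 0, "rz": 0}, {"jaw": 0.2, "tx": 0, "ty": 0, "tz": 0, "rx": 0, "ry": 0, "rz": 0}, {"jaw": 0.2, "tx": 0, "ty": 0, "tz": 0, "rx": 0, "ry": 0, "rz": 0}]' --squeeze 30

```text
clock: 2.5
eef_pos: [0.4481, -0.0994, 0.0681]
ee_rot: [2.142, 2.297, 0.001]
force: [-0.0, -0.4, 1.1]
finger_gap: 0.515
gripper_force: 0.0
```

>>> play_rows --motion '[{"jaw": 0.2, "tx": 0, "ty": 0, "tz": 0, "rx": 0, "ry": 0, "rz": 0}, {"jaw": 0.2, "tx": 0, "ty": 0, "tz": 0, "rx": 0, "ry": 0, "rz": 0}, {"jaw": 0.2, "tx": 0, "ty": 0, "tz": 0, "rx": 0, "ry": 0, "rz": 0}]' --squeeze 30

```text
clock: 2.8
eef_pos: [0.4506, -0.0991, 0.0688]
ee_rot: [2.139, 2.295, 0.006]
force: [6.1, 1.2, -1.0]
finger_gap: 0.343
gripper_force: 35.3
```

```bash
python3 - <<'E'
from h import *
st()
a=np.linspace(0,.84,15)
f=209*np.cos(a)-36*np.sin(a); z=209*np.sin(a)+36*np.cos(a)
d=(f-f[0])/1000; ux=-np.array([.0698,-.9976])
print(np.c_[d*ux[0],d*ux[1],(z-z[0])/1000].round(4)); print(np.diff(np.c_[d*ux[0],d*ux[1],(z-z[0])/1000],axis=0).round(4))
E
```

```text
t 2.8 p [ 0.4506 -0.0991  0.0688] yyaw 4.04 y [0.997 0.07  0.006] z [ 0.006 -0.    -1.   ] q [-0.35  0.4   0.57  2.17 -0.36  0.65  0.54] F [ 6.1  1.2 -1. ] gap 0.343 35.3
[[-0.      0.      0.    ]
 [ 0.0002 -0.0025  0.0125]
 [ 0.0004 -0.0058  0.0248]
 [ 0.0007 -0.0098  0.0368]
 [ 0.001  -0.0145  0.0486]
 [ 0.0014 -0.0199  0.0602]
 [ 0.0018 -0.026   0.0713]
 [ 0.0023 -0.0328  0.0821]
 [ 0.0028 -0.0401  0.0924]
 [ 0.0034 -0.0481  0.1023]
 [ 0.004  -0.0567  0.1117]
 [ 0.0046 -0.0658  0.1206]
 [ 0.0053 -0.0754  0.1289]
 [ 0.006  -0.0855  0.1366]
 [ 0.0067 -0.0961  0.1437]]
[[ 0.0002 -0.0025  0.0125]
 [ 0.0002 -0.0033  0.0123]
 [ 0.0003 -0.004   0.0121]
 [ 0.0003 -0.0047  0.0118]
 [ 0.0004 -0.0054  0.0115]
 [ 0.0004 -0.0061  0.0112]
 [ 0.0005 -0.0067  0.0108]
 [ 0.0005 -0.0074  0.0104]
 [ 0.0006 -0.008   0.0099]
 [ 0.0006 -0.0086  0.0094]
 [ 0.0006 -0.0091  0.0089]
 [ 0.0007 -0.0096  0.0083]
 [ 0.0007 -0.0101  0.0077]
 [ 0.0007 -0.0105  0.0071]]
```

>>> play_rows --motion '[{"jaw": 0.2, "tx": 0.0, "ty": -0.0025, "tz": 0.0125, "rx": 0, "ry": 0, "rz": 0}, {"jaw": 0.2, "tx": 0.0005, "ty": -0.0035, "tz": 0.0125, "rx": 0, "ry": 0, "rz": 0}, {"jaw": 0.2, "tx": 0.0005, "ty": -0.004, "tz": 0.012, "rx": 0, "ry": 0, "rz": 0}, {"jaw": 0.2, "tx": 0.0, "ty": -0.0045, "tz": 0.012, "rx": 0, "ry": 0, "rz": 0}, {"jaw": 0.2, "tx": 0.0005, "ty": -0.0055, "tz": 0.0115, "rx": 0, "ry": 0, "rz": 0}, {"jaw": 0.2, "tx": 0.0005, "ty": -0.006, "tz": 0.011, "rx": 0, "ry": 0, "rz": 0}, {"jaw": 0.2, "tx": 0.0005, "ty": -0.0065, "tz": 0.011, "rx": 0, "ry": 0, "rz": 0}, {"jaw": 0.2, "tx": 0.0005, "ty": -0.0075, "tz": 0.0105, "rx": 0, "ry": 0, "rz": 0}]'

```text
clock: 3.6
eef_pos: [0.4533, -0.1399, 0.1621]
ee_rot: [2.138, 2.294, 0.005]
force: [10.0, -2.9, -8.4]
finger_gap: 0.342
gripper_force: 32.4
```

>>> play_rows --motion '[{"jaw": 0.2, "tx": 0.0005, "ty": -0.008, "tz": 0.01, "rx": 0, "ry": 0, "rz": 0}, {"jaw": 0.2, "tx": 0.0005, "ty": -0.0085, "tz": 0.0095, "rx": 0, "ry": 0, "rz": 0}, {"jaw": 0.2, "tx": 0.0005, "ty": -0.009, "tz": 0.009, "rx": 0, "ry": 0, "rz": 0}, {"jaw": 0.2, "tx": 0.0005, "ty": -0.0095, "tz": 0.0085, "rx": 0, "ry": 0, "rz": 0}, {"jaw": 0.2, "tx": 0.0005, "ty": -0.01, "tz": 0.0075, "rx": 0, "ry": 0, "rz": 0}, {"jaw": 0.2, "tx": 0.0, "ty": -0.004, "tz": 0.003, "rx": 0, "ry": 0, "rz": 0}, {"jaw": 0.2, "tx": 0, "ty": 0, "tz": 0, "rx": 0, "ry": 0, "rz": 0}, {"jaw": 0.2, "tx": 0, "ty": 0, "tz": 0, "rx": 0, "ry": 0, "rz": 0}]'

```text
clock: 4.4
eef_pos: [0.4566, -0.1885, 0.2095]
ee_rot: [2.137, 2.293, 0.007]
force: [12.3, -1.1, -4.6]
finger_gap: 0.341
gripper_force: 34.6
```

```bash
python3 - <<'E'
from h import *
st()
im,d=env.grab_frame("scene"); im2,d2=env.grab_frame("top"); np.savez("s1.npz",im=im,d=d,im2=im2,d2=d2)
c=np.zeros((600,800,3),np.uint8); c[:300,:400]=cv2.resize(im2[170:290,320:480],(400,300)); c[:,402:800]=cv2.resize(im[80:260,300:420],(398,600)); save("pics/lift.png",c)
E
```

```text
t 4.4 p [ 0.4566 -0.1885  0.2095] yyaw 4.05 y [0.997 0.071 0.008] z [ 0.008 -0.002 -1.   ] q [-0.31  0.23  0.71  1.98 -0.18  0.99  0.57] F [12.3 -1.1 -4.6] gap 0.341 34.6
```

View pics/lift.png

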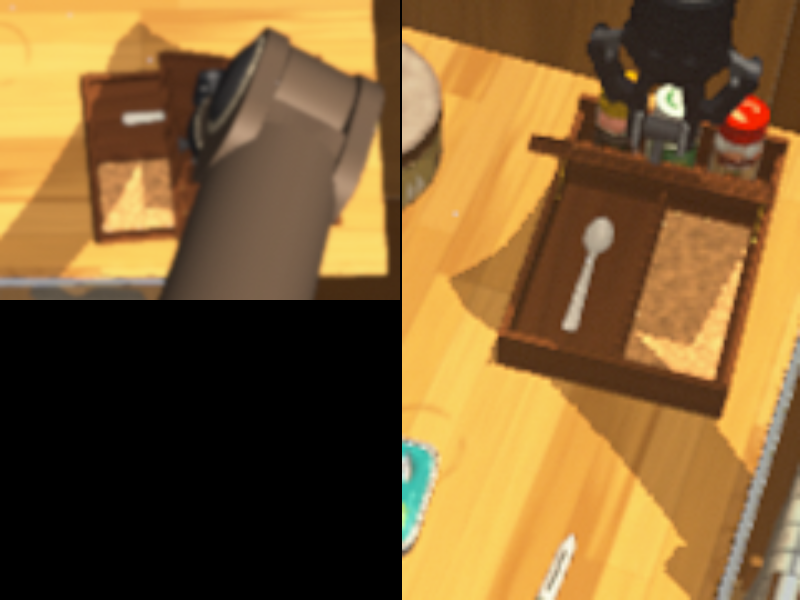

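The liner lane is the near one (crop x 625–750). The teaspoon is in the far lane and the flap is at its stop. I'm releasing the pull and going to the peeler.

>>> play_rows --motion '[{"jaw": 1, "tx": 0, "ty": 0, "tz": 0, "rx": 0, "ry": 0, "rz": 0}, {"jaw": 1, "tx": 0, "ty": 0, "tz": 0, "rx": 0, "ry": 0, "rz": 0}, {"jaw": 1, "tx": 0, "ty": 0, "tz": 0, "rx": 0, "ry": 0, "rz": 0}, {"jaw": 1, "tx": 0, "ty": 0, "tz": 0, "rx": 0, "ry": 0, "rz": 0}, {"jaw": 1, "tx": 0, "ty": 0, "tz": 0.02, "rx": 0, "ry": 0, "rz": 0}, {"jaw": 1, "tx": 0, "ty": 0, "tz": 0.03, "rx": 0, "ry": 0, "rz": 0}, {"jaw": 1, "tx": 0, "ty": 0.03, "tz": 0.03, "rx": 0, "ry": 0, "rz": 0}, {"jaw": 1, "tx": 0, "ty": 0.045, "tz": 0, "rx": 0, "ry": 0, "rz": -6}]'

```text
clock: 5.3
eef_pos: [0.4545, -0.1165, 0.2914]
ee_rot: [2.261, 2.174, 0.006]
force: [0.9, 0.2, -1.1]
finger_gap: 0.997
gripper_force: 0.0
```

>>> play_rows --motion '[{"jaw": 0.6, "tx": -0.0033, "ty": 0.045, "tz": 0, "rx": 0, "ry": 0, "rz": 0}, {"jaw": 0.6, "tx": -0.0033, "ty": 0.045, "tz": 0, "rx": -7.5, "ry": 0.25, "rz": 0}, {"jaw": 0.6, "tx": -0.0033, "ty": 0.045, "tz": -0.02, "rx": -7.5, "ry": 0.25, "rz": 0}, {"jaw": 0.6, "tx": -0.0033, "ty": 0.045, "tz": -0.02, "rx": -7.5, "ry": 0.25, "rz": 0}, {"jaw": 0.6, "tx": -0.0033, "ty": 0.045, "tz": -0.02, "rx": -7.5, "ry": 0.25, "rz": 0}, {"jaw": 0.6, "tx": -0.0033, "ty": 0.045, "tz": -0.02, "rx": 0, "ry": 0, "rz": 0}, {"jaw": 0.6, "tx": 0, "ty": 0.017, "tz": -0.04, "rx": 0, "ry": 0, "rz": 0}, {"jaw": 0.6, "tx": 0, "ty": 0, "tz": -0.04, "rx": 0, "ry": 0, "rz": 0}]'

```text
clock: 6.1
eef_pos: [0.4338, 0.1659, 0.1266]
ee_rot: [1.981, 1.925, -0.5]
force: [-0.3, -0.5, -0.7]
finger_gap: 0.594
gripper_force: 0.0
```

```bash
python3 - <<'E'
from h import *
st()
im,d=env.grab_frame("scene"); im2,d2=env.grab_frame("top"); np.savez("s2.npz",im=im,d=d,im2=im2,d2=d2)
c=np.zeros((600,800,3),np.uint8); c[:]=cv2.resize(im[90:330,250:570],(800,600)); save("pics/pre.png",c)
l=np.array([(665,207),(748,220),(712,378),(625,355)]); uv=np.c_[300+(l[:,0]-402)/3.317,80+l[:,1]/3.333]; Q=plane("scene",uv,.0105); print(Q.round(3),Q.mean(0))
E
```

```text
t 6.1 p [0.4338 0.1659 0.1266] yyaw -1.71 y [ 1.    -0.03  -0.006] z [-0.019 -0.469 -0.883] q [-0.99  0.47  0.34  1.94  0.24  1.09 -0.84] F [-0.3 -0.5 -0.7] gap 0.594 0.0
[[ 0.459 -0.308  0.01 ]
 [ 0.381 -0.321  0.01 ]
 [ 0.364 -0.131  0.01 ]
 [ 0.443 -0.127  0.01 ]] [ 0.41186195 -0.22146592  0.0105    ]
```

View pics/pre.png

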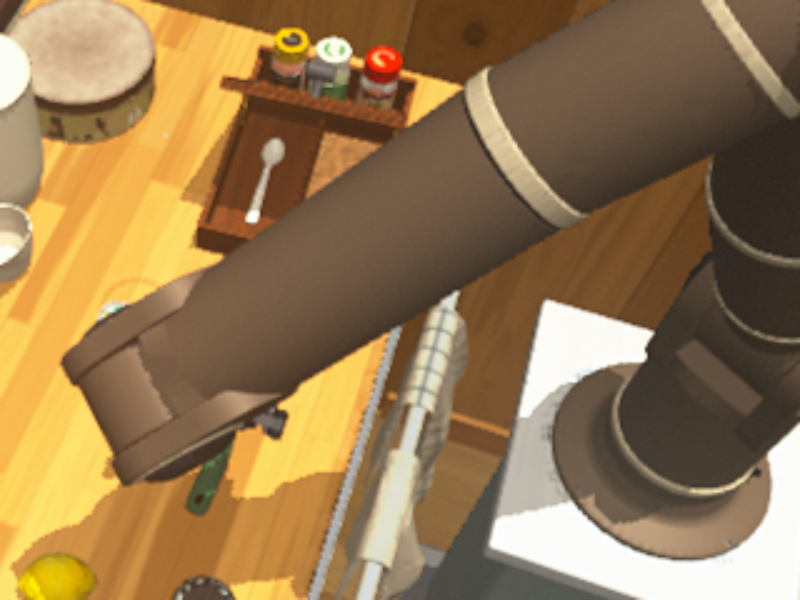

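>>> play_rows --motion '[{"jaw": 0.6, "tx": 0, "ty": 0, "tz": -0.04, "rx": 0, "ry": 0, "rz": 0}, {"jaw": 0.6, "tx": 0, "ty": 0, "tz": -0.035, "rx": 0, "ry": 0, "rz": 0}, {"jaw": 0.6, "tx": 0, "ty": 0, "tz": 0, "rx": 0, "ry": 0, "rz": 0}, {"jaw": 0.6, "tx": 0, "ty": 0, "tz": 0, "rx": 0, "ry": 0, "rz": 0}]'

```text
clock: 6.6
eef_pos: [0.4345, 0.1611, 0.0553]
ee_rot: [1.986, 1.917, -0.504]
force: [0.5, 0.3, 0.6]
finger_gap: 0.599
gripper_force: 0.0
```

```bash
python3 -c "from h import *; st()"
```

```text
t 6.6 p [0.4345 0.1611 0.0553] yyaw -2.11 y [ 0.999 -0.037 -0.006] z [-0.022 -0.471 -0.882] q [-0.97  0.59  0.32  1.98  0.23  0.95 -0.87] F [0.5 0.3 0.6] gap 0.599 0.0
```

>>> play_rows --motion '[{"jaw": 0.6, "tx": 0, "ty": 0.013, "tz": -0.015, "rx": -2, "ry": 0.1, "rz": 0}, {"jaw": 0.6, "tx": 0, "ty": 0, "tz": -0.018, "rx": 0, "ry": 0, "rz": 0}, {"jaw": 0.6, "tx": 0, "ty": 0, "tz": -0.013, "rx": 0, "ry": 0, "rz": 0}, {"jaw": 0.6, "tx": 0, "ty": 0, "tz": 0, "rx": 0, "ry": 0, "rz": 0}, {"jaw": 0.1, "tx": 0, "ty": 0, "tz": 0, "rx": 0, "ry": 0, "rz": 0}, {"jaw": 0.1, "tx": 0, "ty": 0, "tz": 0, "rx": 0, "ry": 0, "rz": 0}, {"jaw": 0.1, "tx": 0, "ty": 0, "tz": 0, "rx": 0, "ry": 0, "rz": 0}, {"jaw": 0.1, "tx": 0, "ty": 0, "tz": 0, "rx": 0, "ry": 0, "rz": 0}]' --squeeze 50

```text
clock: 7.4
eef_pos: [0.4345, 0.1747, 0.0088]
ee_rot: [1.965, 1.898, -0.533]
force: [-0.8, 0.6, 5.7]
finger_gap: 0.236
gripper_force: 48.7
```

```bash
python3 -c "from h import *; st()"
```

```text
t 7.4 p [0.4345 0.1747 0.0088] yyaw -2.08 y [ 0.999 -0.036 -0.005] z [-0.023 -0.501 -0.865] q [-0.99  0.69  0.31  1.95  0.23  0.9  -0.92] F [-0.8  0.6  5.7] gap 0.236 48.7
```

>>> play_rows --motion '[{"jaw": 0.1, "tx": 0, "ty": 0, "tz": 0.02, "rx": 0, "ry": 0, "rz": 0}, {"jaw": 0.1, "tx": 0, "ty": 0, "tz": 0.03, "rx": 0, "ry": 0, "rz": 0}, {"jaw": 0.1, "tx": 0, "ty": 0, "tz": 0.03, "rx": 0, "ry": 0, "rz": 0}, {"jaw": 0.1, "tx": 0, "ty": 0, "tz": 0.015, "rx": 0, "ry": 0, "rz": 0}, {"jaw": 0.1, "tx": 0, "ty": 0, "tz": 0, "rx": 0, "ry": 0, "rz": 0}]'

```text
clock: 7.9
eef_pos: [0.4348, 0.1752, 0.1043]
ee_rot: [1.966, 1.898, -0.529]
force: [0.3, -1.1, -0.3]
finger_gap: 0.238
gripper_force: 49.1
```

```bash
python3 - <<'E'
from h import *
st()
im,d=env.grab_frame("scene"); im2,d2=env.grab_frame("top")
a=cv2.resize(im2[190:280,230:380],(600,360)); b=cv2.resize(im[190:300,290:400],(400,400)); c=np.zeros((600,800,3),np.uint8); c[:200,:400]=cv2.resize(im2[200:270,230:370],(400,200)); c[200:,:]=cv2.resize(im[200:300,280:480][:, :200],(800,400)); save("pics/held.png",c)
P=cloud("scene",d)
# blade height profile: bright, low-saturation points ahead of grip
hsv=cv2.cvtColor(im,cv2.COLOR_RGB2HSV); 
m=(P[...,0]>.39)&(P[...,0]<.48)&(P[...,1]>.04)&(P[...,1]<.30)&(P[...,2]>.05)&(P[...,2]<.13)
Q=P[m]
for y in np.arange(.05,.30,.015):
    s=Q[abs(Q[:,1]-y)<.0075]
    if len(s)>2: print(round(y,3),len(s),np.percentile(s[:,2],[10,50,90]).round(3),s[:,0].mean().round(3))
E
```

```text
t 7.9 p [0.4348 0.1752 0.1043] yyaw -2.08 y [ 0.999 -0.036 -0.004] z [-0.021 -0.498 -0.867] q [-1.01  0.53  0.34  1.92  0.24  1.08 -0.88] F [ 0.3 -1.1 -0.3] gap 0.238 49.1
```

View pics/held.png

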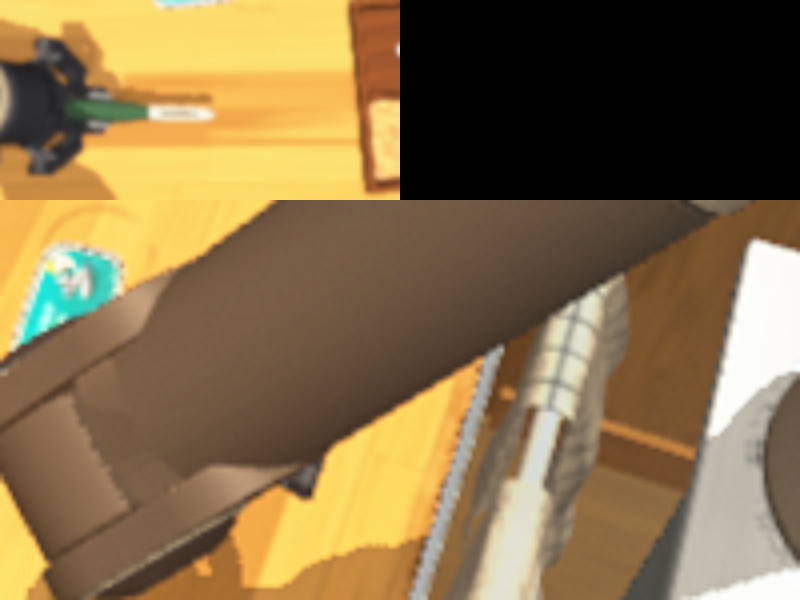

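>>> play_rows --motion '[{"jaw": 0.1, "tx": -0.005, "ty": -0.037, "tz": -0.005, "rx": 0, "ry": 0, "rz": 1}, {"jaw": 0.1, "tx": -0.005, "ty": -0.037, "tz": -0.005, "rx": 0, "ry": 0, "rz": 1}, {"jaw": 0.1, "tx": -0.005, "ty": -0.037, "tz": -0.005, "rx": 0, "ry": 0, "rz": 1}, {"jaw": 0.1, "tx": -0.005, "ty": -0.037, "tz": -0.005, "rx": 0, "ry": 0, "rz": 1}, {"jaw": 0.1, "tx": -0.005, "ty": -0.03, "tz": -0.005, "rx": 0, "ry": 0, "rz": 1}, {"jaw": 0.1, "tx": -0.005, "ty": -0.02, "tz": 0, "rx": 0, "ry": 0, "rz": 1}, {"jaw": 0.1, "tx": -0.005, "ty": -0.01, "tz": 0, "rx": 0, "ry": 0, "rz": 0}, {"jaw": 0.1, "tx": 0, "ty": 0, "tz": 0, "rx": 0, "ry": 0, "rz": 0}]'

```text
clock: 8.8
eef_pos: [0.3974, -0.0346, 0.077]
ee_rot: [1.854, 1.987, -0.509]
force: [-0.3, -0.1, -0.6]
finger_gap: 0.235
gripper_force: 49.1
```

```bash
python3 - <<'E'
from h import *
st()
im,d=env.grab_frame("scene"); im2,d2=env.grab_frame("top"); np.savez("s3.npz",im=im,d=d,im2=im2,d2=d2)
c=np.zeros((600,800,3),np.uint8); c[:,:500]=cv2.resize(im[100:220,310:410],(500,600)); c[:200,502:800]=cv2.resize(im2[190:280,320:454],(298,200)); save("pics/ins.png",c)
for n,I,D in(("scene",im,d),("top",im2,d2)):
    P=cloud(n,D); h=cv2.cvtColor(I,cv2.COLOR_RGB2HSV).astype(int)
    m=(h[...,1]<80)&(h[...,2]>120)&(P[...,0]>.36)&(P[...,0]<.45)&(P[...,1]>-.23)&(P[...,1]<-.08)&(P[...,2]<.1)&(P[...,2]>.03)
    g=(h[...,0]>40)&(h[...,0]<95)&(h[...,1]>60)&(P[...,0]>.36)&(P[...,0]<.45)&(P[...,1]>-.23)&(P[...,1]<.1)&(P[...,2]<.12)&(P[...,2]>.03)
    for nm,M in(("blade",m),("handle",g)):
        Q=P[M]
        if len(Q)>5: k=np.polyfit(Q[:,1],Q[:,2],1); print(n,nm,len(Q),Q.mean(0).round(3),Q.min(0).round(3),Q.max(0).round(3),"slope",k[0].round(3))
E
```

```text
t 8.8 p [ 0.3974 -0.0346  0.077 ] yyaw 3.82 y [ 0.998  0.067 -0.008] z [ 0.026 -0.502 -0.864] q [-0.84  0.41  0.45  2.3   0.49  0.73 -0.75] F [-0.3 -0.1 -0.6] gap 0.235 49.1
top blade 89 [ 0.401 -0.108  0.076] [ 0.394 -0.141  0.04 ] [ 0.409 -0.082  0.083] slope -0.098
top handle 120 [ 0.397 -0.038  0.083] [ 0.389 -0.073  0.077] [ 0.406 -0.009  0.09 ] slope -0.018
```

View pics/ins.png

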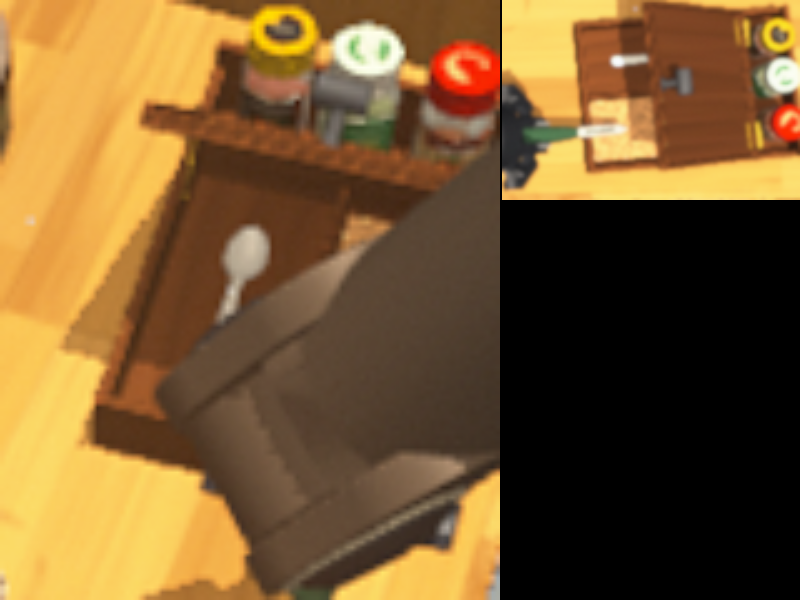

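>>> play_rows --motion '[{"jaw": 0.1, "tx": 0.001, "ty": -0.02, "tz": -0.003, "rx": 0, "ry": 0, "rz": 0}, {"jaw": 0.1, "tx": 0.001, "ty": -0.03, "tz": -0.003, "rx": 0, "ry": 0, "rz": 0}, {"jaw": 0.1, "tx": 0.002, "ty": -0.03, "tz": -0.003, "rx": 0, "ry": 0, "rz": 0}, {"jaw": 0.1, "tx": 0.002, "ty": -0.03, "tz": -0.001, "rx": 0, "ry": 0, "rz": 0}, {"jaw": 0.1, "tx": 0.001, "ty": -0.02, "tz": 0, "rx": 0, "ry": 0, "rz": 0}, {"jaw": 0.1, "tx": 0.001, "ty": -0.008, "tz": 0, "rx": 0, "ry": 0, "rz": 0}, {"jaw": 0.1, "tx": 0, "ty": 0, "tz": 0, "rx": 0, "ry": 0, "rz": 0}, {"jaw": 0.1, "tx": 0, "ty": 0, "tz": 0, "rx": 0, "ry": 0, "rz": 0}]'

```text
clock: 9.7
eef_pos: [0.4076, -0.1701, 0.0673]
ee_rot: [1.851, 1.989, -0.504]
force: [-0.2, 0.0, -0.6]
finger_gap: 0.238
gripper_force: 49.1
```

```bash
python3 -c "from h import *; st()"
```

```text
t 9.7 p [ 0.4076 -0.1701  0.0673] yyaw 4.03 y [ 0.998  0.07  -0.006] z [ 0.03  -0.5   -0.865] q [-0.59  0.43  0.56  2.34  0.64  0.52 -0.58] F [-0.2  0.  -0.6] gap 0.238 49.1
```

>>> play_rows --motion '[{"jaw": 0.1, "tx": 0, "ty": -0.003, "tz": -0.01, "rx": 0, "ry": 0, "rz": 0}, {"jaw": 0.1, "tx": -0.001, "ty": -0.003, "tz": -0.012, "rx": 0, "ry": 0, "rz": 0}, {"jaw": 0.1, "tx": 0, "ty": -0.002, "tz": -0.012, "rx": 0, "ry": 0, "rz": 0}, {"jaw": 0.1, "tx": 0, "ty": 0, "tz": -0.008, "rx": 0, "ry": 0, "rz": 0}, {"jaw": 0.1, "tx": 0, "ty": 0, "tz": -0.004, "rx": 0, "ry": 0, "rz": 0}, {"jaw": 0.1, "tx": 0, "ty": 0, "tz": 0, "rx": 0, "ry": 0, "rz": 0}, {"jaw": 0.1, "tx": 0, "ty": 0, "tz": 0, "rx": 0, "ry": 0, "rz": 0}]'

```text
clock: 10.4
eef_pos: [0.4061, -0.1791, 0.0216]
ee_rot: [1.852, 1.988, -0.505]
force: [-0.0, 0.3, -0.3]
finger_gap: 0.235
gripper_force: 49.1
```

```bash
python3 -c "from h import *; st()"
```

```text
t 10.4 p [ 0.4061 -0.1791  0.0216] yyaw 3.98 y [ 0.998  0.069 -0.006] z [ 0.029 -0.501 -0.865] q [-0.57  0.57  0.57  2.36  0.67  0.37 -0.64] F [-0.   0.3 -0.3] gap 0.235 49.1
```

>>> play_rows --motion '[{"jaw": 0.1, "tx": 0, "ty": 0, "tz": -0.0025, "rx": 0, "ry": 0, "rz": 0}, {"jaw": 0.1, "tx": 0, "ty": 0, "tz": 0, "rx": 0, "ry": 0, "rz": 0}, {"jaw": 0.4, "tx": 0, "ty": 0, "tz": 0, "rx": 0, "ry": 0, "rz": 0}, {"jaw": 0.5, "tx": 0, "ty": 0, "tz": 0, "rx": 0, "ry": 0, "rz": 0}, {"jaw": 0.5, "tx": 0, "ty": 0, "tz": 0, "rx": 0, "ry": 0, "rz": 0}, {"jaw": 0.5, "tx": 0, "ty": 0, "tz": 0, "rx": 0, "ry": 0, "rz": 0}]'

```text
clock: 11.0
eef_pos: [0.4058, -0.1794, 0.019]
ee_rot: [1.852, 1.988, -0.505]
force: [-0.5, 0.4, -0.6]
finger_gap: 0.497
gripper_force: 0.0
```

```bash
python3 -c "from h import *; st()"
```

```text
t 11.0 p [ 0.4058 -0.1794  0.019 ] yyaw 3.94 y [ 0.998  0.069 -0.006] z [ 0.029 -0.501 -0.865] q [-0.57  0.57  0.58  2.36  0.68  0.36 -0.65] F [-0.5  0.4 -0.6] gap 0.497 0.0
```

Released. I'm backing out along the tool axis.

>>> play_rows --motion '[{"jaw": 0.5, "tx": 0, "ty": 0.006, "tz": 0.011, "rx": 0, "ry": 0, "rz": 0}, {"jaw": 0.5, "tx": -0.001, "ty": 0.011, "tz": 0.019, "rx": 0, "ry": 0, "rz": 0}, {"jaw": 0.5, "tx": -0.001, "ty": 0.014, "tz": 0.022, "rx": 0, "ry": 0, "rz": 0}, {"jaw": 0.5, "tx": -0.002, "ty": 0.03, "tz": 0.02, "rx": 0, "ry": 0, "rz": 0}, {"jaw": 0.5, "tx": -0.002, "ty": 0.045, "tz": 0, "rx": 0, "ry": 0, "rz": 0}, {"jaw": 0.5, "tx": -0.002, "ty": 0.045, "tz": 0, "rx": 0, "ry": 0, "rz": 0}, {"jaw": 0.5, "tx": 0, "ty": 0.045, "tz": 0, "rx": 0, "ry": 0, "rz": 0}, {"jaw": 0.5, "tx": 0, "ty": 0.045, "tz": 0, "rx": 0, "ry": 0, "rz": 0}]'

```text
clock: 11.8
eef_pos: [0.3974, 0.0634, 0.0911]
ee_rot: [1.853, 1.988, -0.505]
force: [0.6, -0.3, -0.2]
finger_gap: 0.501
gripper_force: 0.0
```

>>> play_rows --motion '[{"jaw": 0.8, "tx": 0, "ty": 0.04, "tz": 0.03, "rx": 7.5, "ry": 0.5, "rz": 0}, {"jaw": 0.8, "tx": 0, "ty": 0.02, "tz": 0.04, "rx": 7.5, "ry": 0.5, "rz": 0}, {"jaw": 0.8, "tx": 0, "ty": 0, "tz": 0.04, "rx": 7.5, "ry": 0.5, "rz": 0}, {"jaw": 0.8, "tx": 0, "ty": 0, "tz": 0.04, "rx": 7.5, "ry": 0.5, "rz": 0}, {"jaw": 0.8, "tx": 0, "ty": 0, "tz": 0.03, "rx": 0, "ry": 0, "rz": 0}, {"jaw": 0.8, "tx": 0, "ty": 0, "tz": 0, "rx": 0, "ry": 0, "rz": 0}]'

```text
clock: 12.4
eef_pos: [0.3998, 0.121, 0.275]
ee_rot: [-2.143, -2.296, -0.006]
force: [-0.1, -0.1, 0.2]
finger_gap: 0.8
gripper_force: 0.0
```

```bash
python3 - <<'E'
from h import *
st()
im,d=env.grab_frame("scene"); im2,d2=env.grab_frame("top"); np.savez("s4.npz",im=im,d=d,im2=im2,d2=d2)
c=np.zeros((600,800,3),np.uint8); c[:,:500]=cv2.resize(im[100:220,310:410],(500,600)); c[:200,502:800]=cv2.resize(im2[190:280,320:454],(298,200)); save("pics/placed.png",c)
P=cloud("top",d2); h=cv2.cvtColor(im2,cv2.COLOR_RGB2HSV).astype(int); reg=np.zeros((400,640),bool); reg[215:250,372:395]=1
m=reg&(h[...,1]<110)&(h[...,2]<150); v,u=np.nonzero(m); print("knob top",len(u),P[m].mean(0).round(4),P[m].max(0).round(3),P[m].min(0).round(3))
E
```

```text
t 12.4 p [0.3998 0.121  0.275 ] yyaw 3.93 y [0.998 0.068 0.002] z [ 0.002  0.004 -1.   ] q [-0.76 -0.01  0.35  2.02  0.    1.13 -0.34] F [-0.1 -0.1  0.2] gap 0.8 0.0
knob top 107 [ 0.422  -0.1644  0.0561] [ 0.496 -0.139  0.217] [ 0.399 -0.186  0.004]
```

View pics/placed.png

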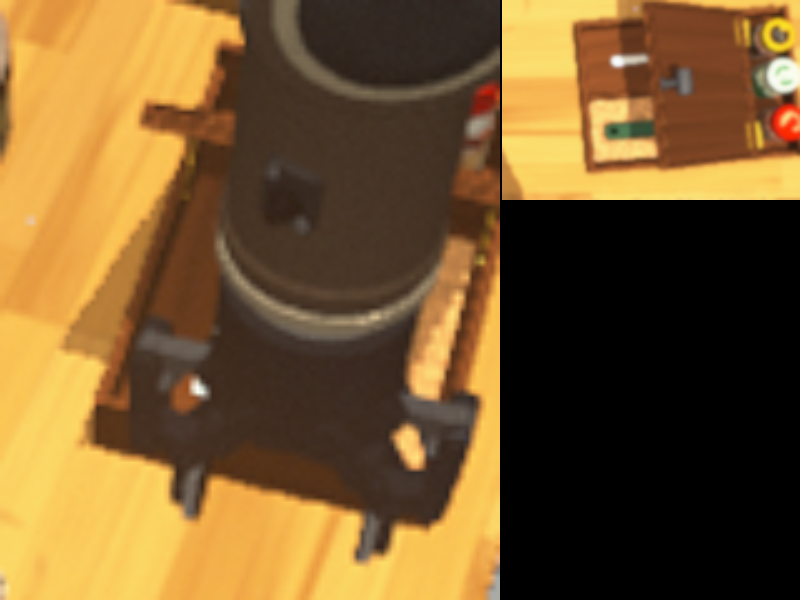

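The peeler lies straight in the liner lane, with its handle end at the front and blade under the flap. The teaspoon and jars look unmoved. I'm returning to the pull.

>>> play_rows --motion '[{"jaw": 1, "tx": 0.007, "ty": -0.03, "tz": 0.02, "rx": 0, "ry": 0, "rz": 0}, {"jaw": 1, "tx": 0.008, "ty": -0.045, "tz": 0.02, "rx": 0, "ry": 0, "rz": 0}, {"jaw": 1, "tx": 0.008, "ty": -0.047, "tz": 0, "rx": 0, "ry": 0, "rz": 0}, {"jaw": 1, "tx": 0.008, "ty": -0.047, "tz": 0, "rx": 0, "ry": 0, "rz": 0}, {"jaw": 1, "tx": 0.008, "ty": -0.047, "tz": 0, "rx": 0, "ry": 0, "rz": 0}, {"jaw": 1, "tx": 0.008, "ty": -0.047, "tz": 0, "rx": 0, "ry": 0, "rz": 0}, {"jaw": 1, "tx": 0.008, "ty": -0.047, "tz": 0, "rx": 0, "ry": 0, "rz": 0}, {"jaw": 1, "tx": 0, "ty": 0, "tz": 0, "rx": 0, "ry": 0, "rz": 0}]'

```text
clock: 13.3
eef_pos: [0.4518, -0.194, 0.3095]
ee_rot: [-2.147, -2.291, 0.014]
force: [-0.0, -0.0, -0.5]
finger_gap: 1.0
gripper_force: 0.0
```

```bash
python3 - <<'E'
from h import *
st()
e=plane("top",[[365.4,248.5]],.015)[0]; print("handle end",e)
c=np.array([.4570,-.2325]); a=np.array([.0698,-.9976]); print("caddy x of handle end",(e[:2]-c)@a)
E
```

```text
t 13.3 p [ 0.4518 -0.194   0.3095] yyaw 3.71 y [ 0.998  0.065 -0.008] z [-0.008 -0.005 -1.   ] q [-0.37  0.13  0.76  1.83 -0.08  1.23  0.48] F [-0.  -0.  -0.5] gap 1.0 0.0
handle end [ 0.40190261 -0.12016852  0.015     ]
caddy x of handle end -0.11590768528513425
```

>>> play_rows --motion '[{"jaw": 1, "tx": 0.002, "ty": 0.0055, "tz": -0.035, "rx": 0, "ry": 0, "rz": 0}, {"jaw": 1, "tx": 0, "ty": 0, "tz": -0.035, "rx": 0, "ry": 0, "rz": 0}, {"jaw": 1, "tx": 0, "ty": 0, "tz": -0.02, "rx": 0, "ry": 0, "rz": 0}, {"jaw": 1, "tx": 0, "ty": 0, "tz": -0.01, "rx": 0, "ry": 0, "rz": 0}, {"jaw": 1, "tx": 0, "ty": 0, "tz": 0, "rx": 0, "ry": 0, "rz": 0}]'

```text
clock: 13.8
eef_pos: [0.4538, -0.182, 0.2091]
ee_rot: [-2.135, -2.297, 0.011]
force: [-0.1, 0.1, 1.1]
finger_gap: 0.998
gripper_force: 0.0
```

>>> play_rows --motion '[{"jaw": 0.2, "tx": 0, "ty": 0, "tz": 0, "rx": 0, "ry": 0, "rz": 0}, {"jaw": 0.2, "tx": 0, "ty": 0, "tz": 0, "rx": 0, "ry": 0, "rz": 0}, {"jaw": 0.2, "tx": 0, "ty": 0, "tz": 0, "rx": 0, "ry": 0, "rz": 0}, {"jaw": 0.2, "tx": 0, "ty": 0, "tz": 0, "rx": 0, "ry": 0, "rz": 0}, {"jaw": 0.2, "tx": 0, "ty": 0, "tz": 0, "rx": 0, "ry": 0, "rz": 0}, {"jaw": 0.2, "tx": 0, "ty": 0, "tz": 0, "rx": 0, "ry": 0, "rz": 0}]' --squeeze 25

```text
clock: 14.4
eef_pos: [0.4562, -0.1827, 0.2118]
ee_rot: [-2.139, -2.3, 0.003]
force: [4.2, 2.2, 4.4]
finger_gap: 0.343
gripper_force: 29.8
```

```bash
python3 -c "from h import *; st()"
```

```text
t 14.4 p [ 0.4562 -0.1827  0.2118] yyaw 4.15 y [ 0.997  0.072 -0.002] z [-0.001 -0.001 -1.   ] q [-0.33  0.23  0.73  1.97 -0.18  1.    0.56] F [4.2 2.2 4.4] gap 0.343 29.8
```

>>> play_rows --motion '[{"jaw": 0.2, "tx": 0, "ty": 0.004, "tz": -0.003, "rx": 0, "ry": 0, "rz": 0}, {"jaw": 0.2, "tx": -0.0005, "ty": 0.01, "tz": -0.0075, "rx": 0, "ry": 0, "rz": 0}, {"jaw": 0.2, "tx": -0.0005, "ty": 0.0095, "tz": -0.0085, "rx": 0, "ry": 0, "rz": 0}, {"jaw": 0.2, "tx": -0.0005, "ty": 0.009, "tz": -0.009, "rx": 0, "ry": 0, "rz": 0}, {"jaw": 0.2, "tx": -0.0005, "ty": 0.0085, "tz": -0.0095, "rx": 0, "ry": 0, "rz": 0}, {"jaw": 0.2, "tx": -0.0005, "ty": 0.008, "tz": -0.01, "rx": 0, "ry": 0, "rz": 0}, {"jaw": 0.2, "tx": -0.0005, "ty": 0.0075, "tz": -0.0105, "rx": 0, "ry": 0, "rz": 0}, {"jaw": 0.2, "tx": -0.0005, "ty": 0.0065, "tz": -0.011, "rx": 0, "ry": 0, "rz": 0}]'

```text
clock: 15.2
eef_pos: [0.4518, -0.119, 0.1412]
ee_rot: [-2.138, -2.299, 0.005]
force: [4.4, 3.8, 4.1]
finger_gap: 0.346
gripper_force: 31.0
```

>>> play_rows --motion '[{"jaw": 0.2, "tx": -0.0005, "ty": 0.006, "tz": -0.011, "rx": 0, "ry": 0, "rz": 0}, {"jaw": 0.2, "tx": -0.0005, "ty": 0.0055, "tz": -0.0115, "rx": 0, "ry": 0, "rz": 0}, {"jaw": 0.2, "tx": 0, "ty": 0.0045, "tz": -0.012, "rx": 0, "ry": 0, "rz": 0}, {"jaw": 0.2, "tx": -0.0005, "ty": 0.004, "tz": -0.012, "rx": 0, "ry": 0, "rz": 0}, {"jaw": 0.2, "tx": -0.0005, "ty": 0.0035, "tz": -0.0125, "rx": 0, "ry": 0, "rz": 0}, {"jaw": 0.2, "tx": 0, "ty": 0.0015, "tz": -0.0075, "rx": 0, "ry": 0, "rz": 0}, {"jaw": 0.2, "tx": 0, "ty": 0.001, "tz": -0.004, "rx": 0, "ry": 0, "rz": 0}, {"jaw": 0.2, "tx": 0, "ty": 0, "tz": 0, "rx": 0, "ry": 0, "rz": 0}]'

```text
clock: 16.0
eef_pos: [0.45, -0.0934, 0.0705]
ee_rot: [-2.138, -2.299, 0.006]
force: [6.4, 3.6, -0.3]
finger_gap: 0.338
gripper_force: 32.2
```

```bash
python3 -c "from h import *; st()"
```

```text
t 16.0 p [ 0.45   -0.0934  0.0705] yyaw 4.15 y [ 0.997  0.072 -0.004] z [-0.004 -0.002 -1.   ] q [-0.38  0.41  0.59  2.17 -0.36  0.66  0.53] F [ 6.4  3.6 -0.3] gap 0.338 32.2
```

>>> play_rows --motion '[{"jaw": 0.2, "tx": 0, "ty": 0, "tz": -0.002, "rx": 0, "ry": 0, "rz": 0}, {"jaw": 0.2, "tx": 0, "ty": 0, "tz": -0.002, "rx": 0, "ry": 0, "rz": 0}, {"jaw": 0.2, "tx": 0, "ty": 0, "tz": 0, "rx": 0, "ry": 0, "rz": 0}]'

```text
clock: 16.3
eef_pos: [0.45, -0.0929, 0.0673]
ee_rot: [-2.138, -2.299, 0.004]
force: [3.8, 5.8, 6.3]
finger_gap: 0.346
gripper_force: 33.1
```

```bash
python3 -c "from h import *; st()"
```

```text
t 16.3 p [ 0.45   -0.0929  0.0673] yyaw 4.15 y [ 0.997  0.072 -0.004] z [-0.004 -0.    -1.   ] q [-0.37  0.41  0.58  2.17 -0.37  0.66  0.54] F [3.8 5.8 6.3] gap 0.346 33.1
```

>>> play_rows --motion '[{"jaw": 0.2, "tx": 0, "ty": -0.001, "tz": -0.002, "rx": 0, "ry": 0, "rz": 0}, {"jaw": 0.2, "tx": 0, "ty": 0, "tz": 0, "rx": 0, "ry": 0, "rz": 0}]'

```text
clock: 16.5
eef_pos: [0.45, -0.0931, 0.0664]
ee_rot: [-2.136, -2.298, 0.002]
force: [-0.8, 9.4, 27.3]
finger_gap: 0.34
gripper_force: 36.0
```

>>> play_rows --motion '[{"jaw": 1, "tx": 0, "ty": 0, "tz": 0, "rx": 0, "ry": 0, "rz": 0}, {"jaw": 1, "tx": 0, "ty": 0, "tz": 0, "rx": 0, "ry": 0, "rz": 0}, {"jaw": 1, "tx": 0, "ty": 0, "tz": 0, "rx": 0, "ry": 0, "rz": 0}, {"jaw": 1, "tx": 0, "ty": 0, "tz": 0, "rx": 0, "ry": 0, "rz": 0}, {"jaw": 1, "tx": 0, "ty": 0, "tz": 0.03, "rx": 0, "ry": 0, "rz": 0}, {"jaw": 1, "tx": 0, "ty": 0, "tz": 0.05, "rx": 0, "ry": 0, "rz": 0}, {"jaw": 1, "tx": 0, "ty": 0.03, "tz": 0.04, "rx": 0, "ry": 0, "rz": 0}, {"jaw": 1, "tx": 0, "ty": 0.045, "tz": 0.02, "rx": 0, "ry": 0, "rz": 0}]'

```text
clock: 17.3
eef_pos: [0.4503, -0.0219, 0.2084]
ee_rot: [2.147, 2.293, -0.002]
force: [1.1, 1.2, -0.5]
finger_gap: 0.998
gripper_force: 0.0
```

>>> play_rows --motion '[{"jaw": 1, "tx": 0, "ty": 0.045, "tz": 0, "rx": 0, "ry": 0, "rz": 0}, {"jaw": 1, "tx": 0, "ty": 0.045, "tz": 0, "rx": 0, "ry": 0, "rz": 0}, {"jaw": 1, "tx": 0, "ty": 0.045, "tz": 0, "rx": 0, "ry": 0, "rz": 0}, {"jaw": 1, "tx": 0, "ty": 0, "tz": 0, "rx": 0, "ry": 0, "rz": 0}]'

```text
clock: 17.7
eef_pos: [0.4486, 0.1212, 0.205]
ee_rot: [-2.128, -2.306, 0.006]
force: [-0.5, -0.0, -0.7]
finger_gap: 0.998
gripper_force: 0.0
```

```bash
python3 - <<'E'
from h import *
st()
im2,d2=env.grab_frame("top"); im,d=env.grab_frame("scene")
def knob(P):
    m2=(P[...,2]>.075)&(P[...,2]<.14)&(P[...,1]<-.06)&(P[...,1]>-.2)&(P[...,0]>.4)&(P[...,0]<.5)
    return m2.sum(),P[m2].mean(0).round(4)
z=np.load("top0.npz")["d"]; A=cloud("top",z); B=cloud("top",d2)
print(knob(A),knob(B))
for y in(-.13,-.16,-.19,-.22,-.25,-.28):
    f=lambda P:[np.median(P[(abs(P[...,1]-y)<.012)&(abs(P[...,0]-x)<.02)&(P[...,2]>.03)&(P[...,2]<.075)][:,2]).round(4) for x in(.40,.5)]
    print(y,f(A),f(B))
c=np.zeros((500,800,3),np.uint8); c[:,:400]=cv2.resize(im[100:220,310:410],(400,480+20)); c[:280,402:800]=cv2.resize(im2[180:270,340:470],(398,280)); save("pics/end.png",c)
E
```

```text
t 17.7 p [0.4486 0.1212 0.205 ] yyaw 4.6 y [ 0.997  0.08  -0.005] z [-0.005 -0.    -1.   ] q [-0.88  0.17  0.59  2.03 -0.12  0.97 -0.15] F [-0.5 -0.  -0.7] gap 0.998 0.0
(np.int64(60), array([ 0.4469, -0.1009,  0.094 ])) (np.int64(60), array([ 0.4474, -0.1007,  0.0922]))
-0.13 [np.float64(0.0553), np.float64(0.054)] [np.float64(0.052), np.float64(0.0525)]
-0.16 [np.float64(0.0544), np.float64(0.0543)] [np.float64(0.0524), np.float64(0.052)]
-0.19 [np.float64(0.054), np.float64(0.054)] [np.float64(0.0527), np.float64(0.0523)]
-0.22 [np.float64(0.0538), np.float64(0.0534)] [np.float64(0.0524), np.float64(0.0528)]
-0.25 [np.float64(0.0534), np.float64(0.0525)] [np.float64(0.0524), np.float64(0.0527)]
-0.28 [np.float64(0.0526), np.float64(0.0529)] [np.float64(0.0523), np.float64(0.0525)]
```

View pics/end.png

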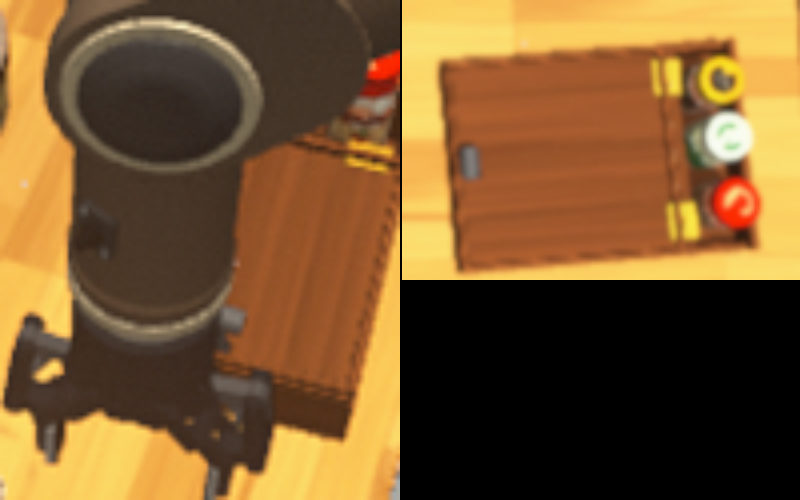

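The flap is level and flat at 0.052 m along its whole length, so it is closed. The jars stand in place and the arm is clear. I'm handing in.

```bash
python3 -c "
from plant import env
print(env.close_job())"
```

```text
the job is handed in; nothing more can be done
None
```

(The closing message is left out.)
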